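# Refit the sprung dust-filter cover of a seed blower

## Robot

A 6-joint arm with a two-finger parallel gripper is mounted at the origin on the work surface; the furniture and walls round the work are solid. World frame = base frame: x ahead of the robot, y to its left, z up, the work surface at z = 0. Lengths are in m, angles in degrees, forces in N, time in s.
With the tool pointing down it reaches from about 0.325 to 1 m from the base axis. Payload 5.1 kg.
Tool frame: the origin (TCP) lies at the very end of the fingers, on their centre line; the grasp point (between the pads) lies 19 mm behind it; z points along the fingers, y is the line along which they close (so a half turn about z gives the same grasp; the last joint's range is limited). The gripper opens to 85 mm and grips with 20 to 120 N. Pads are 22 mm wide; open, the fingers measure 114 mm over their backs; the gripper's body (76 mm by 85 mm) begins 54 mm behind the grasp point. The pads swing forward as they close: fully open they stand 13 mm farther back than shut.
Start: joints at [69.924, 7.093, 94.555, -0, 78.352, -4.733], TCP at [0.172, 0.627, 0.231] pointing down, gripper open.
Joint ranges: [-149.61, 149.61], [-58.7, 133.49], [1.44, 155.28], [-77.14, 257.14], [18.33, 153.61], [-166.67, 166.67]. Speed limits (degrees/s): [147.25, 147.25, 180, 180, 180, 180].

## Interface

Orientations are given as a 3x3 rotation matrix whose columns are the frame's x, y, z axes.
In Python, from cell import bot gives the robot as it stands.
- The arm moves only by the tool step_arm, never from a script. Its argument "steps" is one flat list of numbers, 7 for each row, row after row: the shift along the tool's x, y, z in mm, then the turn, a rotation vector about the tool's x, y, z in degrees, then the closure, from 0 (fully open) to 1 (shut). In form: [tx, ty, tz, wx, wy, wz, grip, tx, ty, tz, wx, wy, wz, grip, ...]. A call has 1 to 8 rows; each row is the pose to reach, as a shift and turn from the pose commanded when the call began, along the tool's axes at that moment; what a row does not reach only later rows make up. A row lasts 1/8 s, in which the tool goes at most 62.5 mm and 10.7 degrees, less where a joint would pass 70% of its speed; a pose out of reach is approached as far as the arm can. A call with a gripper value outside its range is refused whole. The fingers move at their own pace and stop on an object; "force" is the grip in N (left out, the last holds). Time passes only in rows, so rows that repeat a pose let the fingers close. It gives the time, the measured TCP pose, the force, the opening and the grip force at its end, in the units of the state.
- bot.read_state(): the state, without advancing time (a new reading comes with each control period).
- bot.grab_frame(name): name is "scene" or "top" or "wrist"; returns a dict with "frame" (480x640x3 uint8, blue, green, red), "range_z" (480x640 float32, m along the optical axis (not along the pixel's ray), 0 where there is no reading), "mtx" (3x3 intrinsics, pixels), "extrinsics" (4x4, takes a point from camera to world coordinates). Camera axes: x right, y up, looking along -z (the intrinsics and any distortion apply to the point x, -y, -z); pixel columns grow to the right and rows downward; lengths in m; the calibration is good to about 2 mm. A picture is of the moment at which its call begins.
- bot.finish_job(): hands the job in; it is judged then, once.
The state is a dict: "time": time; "qpos": joint angles; "dq": joint speeds; "tau": joint torques, N m; "eef_pos": TCP position; "tcp_rot": TCP orientation; "wrist_force": force on the tool from outside, world axes, zero at the start; "ft_torque": the same for the moment, N m; "gripper_width": finger opening in m; "grip_force": force on a finger pad.
Only numpy, scipy, OpenCV 4.12 (cv2) and the standard library are available. Lean on these libraries where they do the work, as an engineer would, in place of code of your own. Each camera call takes 0.05 s, during which the arm holds its last target. There are 200 camera calls.

## Task

Refit the loose vented cover on the seed blower's dust-filter housing: hold it tilted, hook its narrow tongue under the housing's ledge and push it in against the sprung strip there, swing the other end down past the small keeper and let the cover spring back, so that it lies flat on its seat with its wide edge caught under the keeper. Do it by feel: press gently, never loading the housing with more than 40 N in all, and leave the vial, petri dish and label roll where they stand.

Things in the scene. Friction and masses are not known exactly. Their poses are not given: they have to be found in the camera images.
- housing: Grey box, 156 (x) x 120 (y) x 63 mm high, fixed, open on top, pleated filter inside, short spigot on its +x end. Origin: centre of its underside; x points from keeper end to ledge end, z up. The cover's seat is a frame at height 48: 13 mm wide at the keeper end, 16 mm at the sides; at the ledge end a flat floor from x = +42 to +78. Side cheeks 106 mm apart rise to height 55.
- ledge_edge (a point): Middle of the steel ledge's lower front edge, at (+56, 0, 58) mm in the housing's frame, axes alike. The ledge is 22 mm long in x and 5 mm thick; under it a slot 10 mm high and 78 mm wide over the floor.
- strip (a point): Middle of the front face of the sprung steel strip in the slot, free at x = +60 mm and height 53 in the housing's frame. It gives way by 10 mm towards +x: 3 N at first, 0.8 N more per mm, 11 N at its firm stop. (It moves with the strip; axes as the housing's.)
- keeper_edge (a point): Middle of the keeper's lower free edge, at (-62.5, 0, 55) mm in the housing's frame, axes alike. The keeper is a steel tab 60 mm wide and 4 mm thick that overhangs the seat by 6.5 mm from the end wall, whose inner face is at x = -69 and top at height 55.
- cover_grip (a point): Centre of the black grip bar, 14 (x) x 60 (y) x 30 mm high, standing on the loose cover; 69 mm from the tongue's tip, 62 mm from the wide edge, 19 mm above the plate's underside. x points to the tongue, z up out of the plate. The cover lies flat on the table at the start, bar up.
- cover_tongue (a point): Middle of the tongue's end face, half-way through the plate; axes as the cover's. The tongue is 17 mm long, 70 mm wide. A tilt of 10 to 15 degrees (tongue down) goes freely into the slot and over the keeper. With the tongue on the strip's firm stop and the cover level, the wide edge clears the keeper by only 1.5 mm.
- cover_lip (a point): Middle of the cover's wide edge (the end that goes under the keeper), half-way through the plate; axes as the cover's. Seated, it lies 6.5 mm under the keeper, against the end wall, where the strip pushes it with about 5 N.
- cover: The cover: aluminium plate 4 mm thick, 131 mm long in all (slotted panel 114 x 100 mm wide, then the tongue at +x), 130 to 250 g. Origin: centre of the underside of the 131 mm length, 3.5 mm to the tongue side of the bar's middle; x to the tongue, z up out of the plate.
- vial_0_mid (a point): Bystander: upright glass vial, 23 mm across, 60 mm high; its centre.
- petri_2_mid (a point): Bystander: petri dish, 93 mm across, 14 mm high; its centre.
- label_roll_mid (a point): Bystander: yellow roll of labels lying flat, 58 mm across, 26 mm high; its centre.

How it is judged (in metres and radians):
On the way, in this order (a step that is already met when the one before it is completed fails the run):
1. the cover, tilted tongue down, has its tongue at least 3 mm under the ledge (x of cover_tongue in the frame of housing above 0.059 m and z of cover_tongue in the frame of housing between 0.046 and 0.058 m and angle between cover_grip's own z axis and vertical above 0.09 rad), for 0.1 s.
2. the wide end is swung down to the seat, below the keeper (z of cover_lip in the frame of housing below 0.0545 m and x of cover_tongue in the frame of housing above 0.059 m and angle between cover_grip's own z axis and vertical below 0.05 rad), for 0.05 s.
At the end, for the whole second after the job is handed in: The cover is at rest and level within 2 degrees, its wide edge at least 4 mm under the keeper and within 3 mm of its seat height, its tongue at least 3 mm under the ledge and within 4 mm of its seat height (x of cover_lip in the frame of housing between -0.072 and -0.0665 m and z of cover_lip in the frame of housing between 0.047 and 0.053 m and x of cover_tongue in the frame of housing above 0.059 m and z of cover_tongue in the frame of housing below 0.054 m and angle between cover_grip's own z axis and vertical below 0.035 rad and linear speed of cover below 0.01 m/s); the robot touches nothing.
It fails at once if the housing is loaded with more than 40 N, all contacts added (contact force between anything else and housing above 40 N).
It fails at once if the vial is moved by more than 2 cm (distance of vial_0_mid from where it was at the start of the episode above 0.02 m).
It fails at once if the petri dish is moved by more than 2 cm (distance of petri_2_mid from where it was at the start of the episode above 0.02 m).
It fails at once if the label roll is moved by more than 2 cm (distance of label_roll_mid from where it was at the start of the episode above 0.02 m).
It also fails if it takes over 64 s, if anything falls off the work surface, if the arm or the gripper's body presses on something with over 40 N, if the wrist force passes 120 N, or if a joint passes its speed limit or range.

## Working session

There is one attempt and no reset: what is moved stays moved. The work goes in short steps, Python scripts to look and compute and a tool call to move; the robot and the scene stay as the last step left them, time stands still between calls to the robot, and variables do not carry over. Pictures are saved under pics/ and viewed, at most 10 in all, crops included, and the job is handed in when it is done.

Besides the shell and the picture viewer there is one more tool, called after "Call:" as name(argument=value, ...) on one line, values as JSON. step_arm: Moves the arm, as the interface text tells. Its arguments: {"type":"object","properties":{"steps":{"type":"array","items":{"type":"number"}},"force":{"type":"number"}},"required":["steps"]}

```bash
mkdir -p pics && cat > h.py <<'E'
import numpy as np, cv2
from cell import bot
def cloud(f):
    K=f["mtx"];z=f["range_z"];v,u=np.mgrid[0:480,0:640]
    p=np.stack([(u-K[0,2])/K[0,0]*z,-(v-K[1,2])/K[1,1]*z,-z],-1)
    T=f["extrinsics"];return p@T[:3,:3].T+T[:3,3]
E
python3 - <<'E'
from h import *
a=bot.grab_frame("top");b=bot.grab_frame("scene")
np.savez("a.npz",**a);np.savez("b.npz",**b)
cv2.imwrite("pics/top.png",a["frame"]);cv2.imwrite("pics/scene.png",b["frame"])
for f in(a,b):print(f["mtx"],f["extrinsics"].round(3),f.keys())
print(bot.read_state())
E
```

```text
[[581.5900339    0.         320.33585167]
 [  0.         581.5900339  243.620833  ]
 [  0.           0.           1.        ]] [[ 1.20e-02  9.82e-01 -1.88e-01  2.24e-01]
 [-1.00e+00  1.80e-02  2.50e-02  1.00e-03]
 [ 2.80e-02  1.87e-01  9.82e-01  1.12e+00]
 [ 0.00e+00  0.00e+00  0.00e+00  1.00e+00]] dict_keys(['frame', 'range_z', 'mtx', 'extrinsics'])
[[466.39566943   0.         322.25166778]
 [  0.         466.39566943 238.6772768 ]
 [  0.           0.           1.        ]] [[-0.655  0.41  -0.634 -0.123]
 [-0.755 -0.38   0.535  0.437]
 [-0.021  0.829  0.558  0.526]
 [ 0.     0.     0.     1.   ]] dict_keys(['frame', 'range_z', 'mtx', 'extrinsics'])
{'time': 0.1, 'qpos': array([ 6.99241002e+01,  7.13050570e+00,  9.46242441e+01,  8.51331950e-04,
        7.83513454e+01, -4.73104573e+00]), 'dq': array([ 0.00505583, -0.09113359, -0.17269431,  0.09678231,  0.09677469,
       -0.02344643]), 'tau': array([ 5.65221129e-06, -4.24925208e+01, -3.66654396e+01, -1.81390524e-04,
        3.90966845e-03, -1.12741671e-05]), 'eef_pos': array([0.17183134, 0.62632333, 0.23018828]), 'tcp_rot': array([[-9.64349698e-01,  2.64630381e-01, -6.49294766e-04],
       [ 2.64631125e-01,  9.64348153e-01, -1.73420204e-03],
       [ 1.67223661e-04, -1.84420082e-03, -9.99998285e-01]]), 'wrist_force': array([ 0.51608502,  0.22074577, -0.08135834]), 'ft_torque': array([ 0.01012526, -0.02758976, -0.03355315]), 'grip_force': 0.0, 'gripper_width': 0.08526566152345526}
```

View pics/top.png

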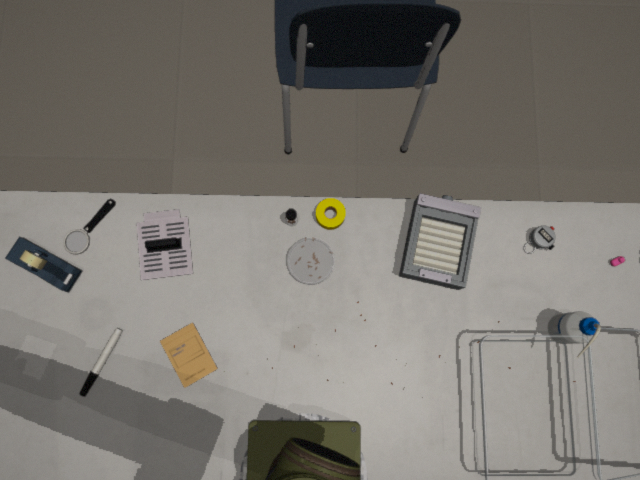

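View pics/scene.png

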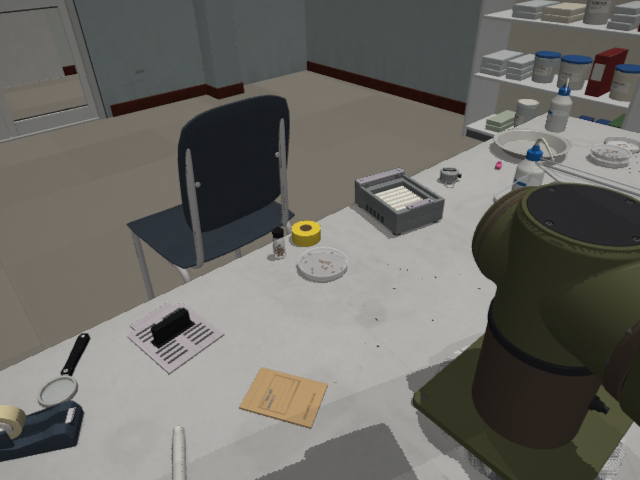

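The top view shows the cover at about (164,245), with its tongue up the image (row 212) and the black bar across. The housing is at about (440,240), with the ledge at the top (448,205) and the keeper at (436,276). The vial is at (291,215), the petri dish at (310,261) and the roll at (330,213).

```bash
cat >> h.py <<'E'
def show(n,P,m):
    q=P[m]; print(n,m.sum(),np.median(q,0).round(4)); return q
E
python3 - <<'E'
from h import *
for n in "ab":
    f=dict(np.load(n+".npz"));P=cloud(f);I=f["frame"].astype(int);ok=f["range_z"]>0
    hsv=cv2.cvtColor(f["frame"],cv2.COLOR_BGR2HSV)
    print(n,"table z", np.median(P[ok&(abs(P[...,2])<.02)][:,2]))
    X,Y,Z=P[...,0],P[...,1],P[...,2]
    reg=ok&(abs(X-.43)<.12)&(abs(Y-.28)<.12)
    bar=reg&(I.max(-1)<60)&(Z>.02)
    def rect(nm,m,k=.5):
        q=P[m]; r=cv2.minAreaRect((q[:,:2]*1000).astype(np.float32)); print(nm,m.sum(),[np.round(x,1) for x in r], "z",np.percentile(q[:,2],[5,50,95]).round(4), "med",np.median(q[:,:2],0).round(4))
    rect("bar",bar&(Z>.03))
    hs=ok&(abs(X-.42)<.14)&(abs(Y+.22)<.12)&(Z>.03)
    rect("housing>30",hs)
    rect("ledge/keeper",hs&(Z>.0595))
    rect("ledge",hs&(Z>.0595)&(X>.43))
    rect("keeper",hs&(Z>.056)&(X<.39)&(X>.3))
    roll=ok&(hsv[...,1]>180)&(abs(hsv[...,0]-28)<6)&(Z>.01)&(Z<.05)&(abs(X-.48)<.1)&(abs(Y)<.1)
    rect("roll",roll)
    rect("vial",ok&(Z>.035)&(Z<.08)&(abs(X-.49)<.06)&(abs(Y-.055)<.035))
E
```

```text
a table z -0.0003517185215328178
bar 192 [array([428.4, 275.6]), array([12.8, 58.4]), np.float64(8.7)] z [0.0304 0.0332 0.0364] med [0.4279 0.276 ]
housing>30 5503 [array([ 446.8, -255.4]), array([121.7, 173.7]), np.float64(77.8)] z [0.0332 0.046  0.0637] med [ 0.4402 -0.2549]
ledge/keeper 779 [array([ 439.2, -253.2]), array([120.2, 157.2]), np.float64(77.2)] z [0.0599 0.0629 0.0661] med [ 0.5022 -0.2625]
ledge 689 [array([ 481.7, -264.4]), array([119.8,  73.5]), np.float64(80.5)] z [0.0601 0.0631 0.0663] med [ 0.5039 -0.2678]
keeper 319 [array([ 370.5, -242.7]), array([ 37.9, 121.7]), np.float64(0.1)] z [0.0562 0.0584 0.0617] med [ 0.3708 -0.241 ]
roll 529 [array([494.8, -45.4]), array([55.6, 56.8]), np.float64(65.6)] z [0.0224 0.0257 0.0292] med [ 0.494 -0.045]
vial 131 [array([482.4,  29.7]), array([19.1, 21.3]), np.float64(89.0)] z [0.0416 0.0593 0.0628] med [0.48   0.0296]
b table z 0.0020535603795494017
bar 323 [array([427.1, 280.8]), array([15.2, 57.9]), np.float64(8.6)] z [0.0307 0.0351 0.0368] med [0.425  0.2817]
housing>30 3162 [array([ 437.8, -249.1]), array([123.3, 160.3]
[... 470 characters left out ...]
call last):
  File "<stdin>", line 18, in <module>
  File "<stdin>", line 10, in rect
    return _quantile_unchecked(
        a, q, axis, out, overwrite_input, method, keepdims, weights)
    return _ureduce(a,
                    func=_quantile_ureduce_func,
    ...<5 lines>...
                    overwrite_input=overwrite_input,
                    method=method)
    r = func(a, **kwargs)
    result = _quantile(arr,
                       quantiles=q,
    ...<2 lines>...
                       out=out,
                       weights=wgt)
    slices_having_nans = np.isnan(arr[-1, ...])
                                  ~~~^^^^^^^^^
IndexError: index -1 is out of bounds for axis 0 with size 0
```

Call:
step_arm(steps=[-60,-47,14,0,0,10,0,-120,-94,28,0,0,20,0,-180,-141,42,0,0,30,0,-240,-188,56,0,0,40,0,-300,-235,70,0,0,50,0,-339,-268,80,0,0,60,0,-339,-268,80,0,0,66,0,-339,-268,80,0,0,66,0], force=60)

```text
time: 1.1
eef_pos: [0.429, 0.2752, 0.1497]
tcp_rot: [[-0.144, 0.99, -0.002], [0.99, 0.144, -0.002], [-0.001, -0.002, -1.0]]
wrist_force: [-0.7, 0.1, 0.3]
gripper_width: 0.0855
grip_force: 0.0
```

```bash
cat >> h.py <<'E'
def rz(a):
    a=np.radians(a);return np.array([[np.cos(a),-np.sin(a),0],[np.sin(a),np.cos(a),0],[0,0,1]])
def ry(a):
    a=np.radians(a);return np.array([[np.cos(a),0,np.sin(a)],[0,1,0],[-np.sin(a),0,np.cos(a)]])
def rel(p,R,s=None):
    from scipy.spatial.transform import Rotation as Ro
    s=s or bot.read_state();A=s["tcp_rot"]
    print("shift",(A.T@(np.array(p)-s["eef_pos"])*1000).round(1),"turn",Ro.from_matrix(A.T@R).as_rotvec(degrees=True).round(2))
E
python3 - <<'E'
from h import *
f=bot.grab_frame("wrist");s=bot.read_state();np.savez("w.npz",**f);cv2.imwrite("pics/w1.png",f["frame"])
print(s["time"],s["eef_pos"],s["tcp_rot"],f["extrinsics"],f["mtx"])
P=cloud(f);ok=f["range_z"]>0;Z=P[...,2]
near=ok&(np.hypot(P[...,0]-.428,P[...,1]-.278)<.12)
for n,m in(("bar",near&(Z>.028)&(Z<.045)),("plate",near&(Z>.002)&(Z<.0065))):
    q=P[m];
    if len(q):print(n,len(q),cv2.minAreaRect((q[:,:2]*1000).astype(np.float32)),np.percentile(q[:,2],[5,50,95]))
E
```

```text
1.15 [0.42845124 0.27673518 0.1503053 ] [[-1.46910334e-01  9.89148332e-01 -1.71225610e-03]
 [ 9.89149688e-01  1.46909225e-01 -7.57286570e-04]
 [-4.97522531e-04 -1.80493081e-03 -9.99998247e-01]] [[ 0.9893426  -0.13897522 -0.04344078  0.41769745]
 [ 0.14559354  0.94024413  0.30780431  0.35419988]
 [-0.00193224 -0.31084862  0.95045747  0.2914893 ]
 [ 0.          0.          0.          1.        ]] [[427.53413361   0.         313.55896791]
 [  0.         427.53413361 238.2468698 ]
 [  0.           0.           1.        ]]
bar 1994 ((427.8730163574219, 279.03167724609375), (14.000279426574707, 59.347007751464844), 7.960379123687744) [0.03132287 0.03304684 0.03419786]
plate 22180 ((430.5693054199219, 301.2197570800781), (138.439453125, 152.99844360351562), 4.320199966430664) [0.00231606 0.00334347 0.00458031]
```

View pics/w1.png

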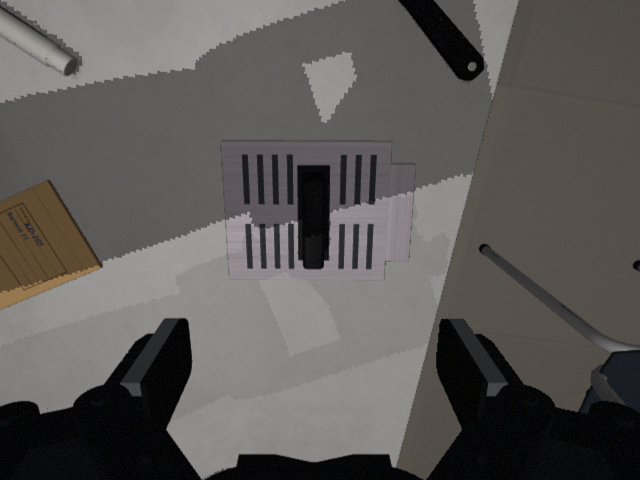

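The picture shows the bar centred at (314,217) px, along tool x, with the tongue on the +y side at (402,212). The depth fit gives the bar top at z = 33 mm and a 14 x 59 mm bar, matching the given sizes. Next I grasp it.

Call:
step_arm(steps=[2,-0.5,50,0,0,0.3,0,2,-0.5,100,0,0,0.3,0,2,-0.5,130,0,0,0.3,0,2,-0.5,141,0,0,0.3,0.3,2,-0.5,141,0,0,0.3,1,2,-0.5,141,0,0,0.3,1,2,-0.5,141,0,0,0.3,1,2,-0.5,141,0,0,0.3,1], force=80)

```text
time: 2.15
eef_pos: [0.4286, 0.2814, 0.0123]
tcp_rot: [[-0.145, 0.989, 0.003], [0.989, 0.145, 0.002], [0.001, 0.003, -1.0]]
wrist_force: [-0.2, -0.5, 6.5]
gripper_width: 0.0125
grip_force: 82.0
```

Call:
step_arm(steps=[0,0,-30,0,0,0,1,0,0,-70,0,0,0,1,0,0,-110,0,0,0,1,0,0,-130,0,0,0,1,0,0,-130,0,0,0,1])

```text
time: 2.78
eef_pos: [0.4281, 0.2809, 0.142]
tcp_rot: [[-0.145, 0.989, 0.003], [0.989, 0.145, 0.002], [0.001, 0.004, -1.0]]
wrist_force: [0.6, 0.1, -2.9]
gripper_width: 0.0121
grip_force: 80.8
```

```bash
python3 - <<'E'
from h import *
f=bot.grab_frame("wrist");s=bot.read_state();np.savez("w2.npz",**f);cv2.imwrite("pics/w2.png",f["frame"])
for i in range(2):
    t=bot.read_state();print(t["eef_pos"],t["wrist_force"],t["ft_torque"],t["gripper_width"])
P=(cloud(f)-s["eef_pos"])@s["tcp_rot"]*1000  # tool frame mm
ok=f["range_z"]>0
m=ok&(abs(P[...,0])<70)&(abs(P[...,1])<80)&(abs(P[...,2]-5)<12)
q=P[m];print(len(q),np.percentile(q,[1,50,99],axis=0).round(1))
# plane fit away from bar
k=q[(abs(q[:,1])>28)];c=np.linalg.lstsq(np.c_[k[:,:2],np.ones(len(k))],k[:,2],rcond=None)[0];r=k[:,2]-np.c_[k[:,:2],np.ones(len(k))]@c
k=k[abs(r)<2];c=np.linalg.lstsq(np.c_[k[:,:2],np.ones(len(k))],k[:,2],rcond=None)[0];print("plane",c,len(k),np.std(k[:,2]-np.c_[k[:,:2],np.ones(len(k))]@c))
print("edges y: tongue band",[np.percentile(k[abs(k[:,0]-x)<4][:,1],[.5,99.5]).round(1).tolist() for x in(-40,-25,0,25,40)])
print("edges x",[np.percentile(k[abs(k[:,1]-y)<4][:,0],[.5,99.5]).round(1).tolist() for y in(-50,-35,35,45,58)])
E
```

```text
[0.42712956 0.28043447 0.14022793] [-0.31392816 -0.55160494 -2.98863345] [0.01335693 0.01351812 0.0376876 ] 0.0120679210320235
[0.42712956 0.28043447 0.14022793] [-0.31392816 -0.55160494 -2.98863345] [0.01335693 0.01351812 0.0376876 ] 0.0120679210320235
48700 [[-26.4 -59.4   3.6]
 [ 19.1   5.    7.2]
 [ 47.3  68.4   8.8]]
plane [-1.49915786e-04 -1.46381033e-03  7.25137458e+00] 32304 0.5935309535617153Traceback (most recent call last):
  File "<stdin>", line 12, in <module>
    return _quantile_unchecked(
        a, q, axis, out, overwrite_input, method, keepdims, weights)
    return _ureduce(a,
                    func=_quantile_ureduce_func,
    ...<5 lines>...
                    overwrite_input=overwrite_input,
                    method=method)
    r = func(a, **kwargs)
    result = _quantile(arr,
                       quantiles=q,
    ...<2 lines>...
                       out=out,
                       weights=wgt)
    slices_having_nans = np.isnan(arr[-1, ...])
                                  ~~~^^^^^^^^^
IndexError: index -1 is out of bounds for axis 0 with size 0
```

View pics/w2.png

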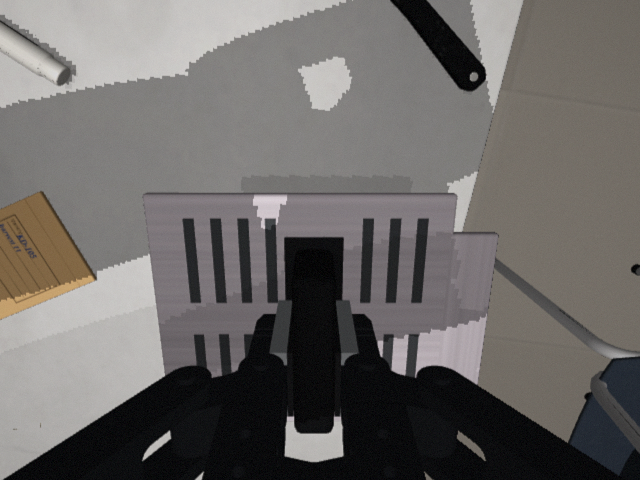

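The cover is held level by its bar, with the plate's far edge at row 193 and the tongue tip at column 497. I now carry it high to a place beside the housing, where the wrist camera can see past the cover.

Call:
step_arm(steps=[-10,-2,-20,0,0,0,1,-40,-7,-50,0,0,0,1,-80,-13,-80,0,0,2,1,-125,-20,-110,0,0,4,1,-175,-28,-139,0,0,6,1,-225,-35,-139,0,0,8,1,-275,-43,-139,0,0,10,1,-325,-51,-139,0,0,12,1])

```text
time: 3.82
eef_pos: [0.4229, -0.0498, 0.2769]
tcp_rot: [[0.065, 0.998, -0.003], [0.998, -0.065, 0.001], [0.001, -0.003, -1.0]]
wrist_force: [1.0, -0.0, -3.5]
gripper_width: 0.0126
grip_force: 80.7
```

```bash
python3 - <<'E'
from h import *
rel([.423,-.323,.28],np.array([rz(-12)[:,1],rz(-12)[:,0],[0,0,-1]]).T)
E
```

```text
shift [-272.6   17.7   -3.3] turn [-0.19 -0.02  8.29]
```

Call:
step_arm(steps=[-50,3,-3,0,0,2,1,-100,6,-3,0,0,4,1,-150,10,-3,0,0,6,1,-200,13,-3,0,0,8,1,-245,16,-3,0,0,8.3,1,-273,18,-3,0,0,8.3,1,-273,18,-3,0,0,8.3,1,-273,18,-3,0,0,8.3,1])

```text
time: 4.82
eef_pos: [0.4242, -0.3212, 0.2804]
tcp_rot: [[0.207, 0.978, -0.002], [0.978, -0.207, 0.003], [0.002, -0.003, -1.0]]
wrist_force: [-0.3, -0.3, -2.8]
gripper_width: 0.0122
grip_force: 80.7
```

```bash
python3 - <<'E'
from h import *
f=bot.grab_frame("wrist");s=bot.read_state();np.savez("w3.npz",**f);cv2.imwrite("pics/w3.png",f["frame"])
print(s["eef_pos"],s["tcp_rot"])
P=cloud(f);ok=f["range_z"]>0;X,Y,Z=[P[...,i] for i in range(3)]
hs=ok&(abs(X-.4385)<.11)&(abs(Y+.2495)<.1)
for n,m in(("h>30",hs&(Z>.03)&(Z<.075)),("h>50",hs&(Z>.05)&(Z<.075)),("ledge",hs&(Z>.0605)&(Z<.08)&(X>.43)),("keeper",hs&(Z>.057)&(Z<.08)&(X<.43))):
    q=P[m];print(n,len(q),cv2.minAreaRect((q[:,:2]*1000).astype(np.float32)),np.percentile(q[:,2],[5,50,95]).round(4))
print("seat z",np.percentile(Z[hs],[1,5,20]))
E
```

```text
[ 0.42435153 -0.32097598  0.28097224] [[ 0.2063333   0.9784805  -0.00157758]
 [ 0.97848069 -0.20633041  0.00181726]
 [ 0.00145265 -0.00191859 -0.9999971 ]]
h>30 28895 ((445.59588623046875, -253.46615600585938), (120.3693618774414, 172.3714599609375), 77.82784271240234) [0.0335 0.0468 0.0626]
h>50 9473 ((437.8647155761719, -251.74615478515625), (120.38021850585938, 156.5770721435547), 77.77533721923828) [0.053  0.0585 0.0633]
ledge 4124 ((503.3977966308594, -265.4698181152344), (119.40380859375, 22.21587371826172), 77.92540740966797) [0.061  0.0623 0.0638]
keeper 1353 ((369.4471435546875, -236.9409637451172), (58.85615921020508, 15.716596603393555), 78.1340103149414) [0.0572 0.0583 0.0596]
seat z [-0.00169541 -0.00054215  0.047208  ]
```

View pics/w3.png

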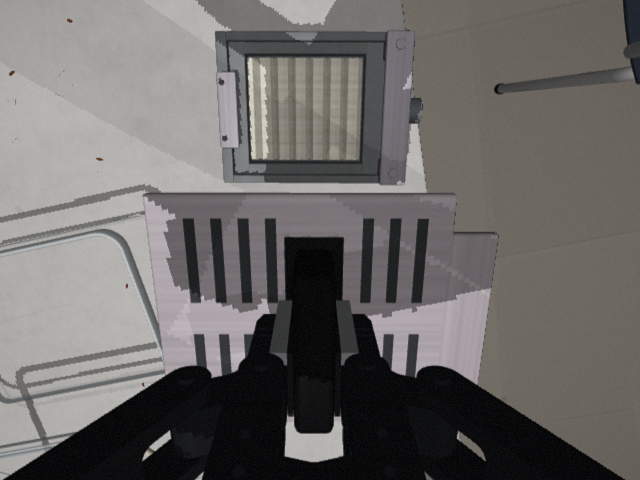

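The housing is seen whole at (315,107) px, with the ledge on the right (398,107) and the keeper at (228,110). The fit gives 156.6 x 120.4 mm and the ledge centre at x = +67, as it must be. Next I locate the cover in the hand and plan the insertion.

```bash
python3 - <<'E'
from h import *
f=dict(np.load("w3.npz"));p=np.array([.42435153,-.32097598,.28097224])
R=np.array([[ 0.2063333,0.9784805,-0.00157758],[0.97848069,-0.20633041,0.00181726],[0.00145265,-0.00191859,-0.9999971]])
P=(cloud(f)-p)@R*1000;ok=f["range_z"]>0
m=ok&(abs(P[...,2]-7)<3)&(abs(P[...,0])<70)&(abs(P[...,1])<85)
# edges by image rows
for v in(200,210,240,260,290,310,330):
    k=np.where(m[v])[0];print(v,"left",P[v,k[0]].round(1),"right",P[v,k[-1]].round(1))
for u in(160,200,235,300,350,440,450,470,490):
    k=np.where(m[:,u])[0];print(u,"top",P[k[0],u].round(1))
b=ok&(P[...,2]<-18)&(P[...,2]>-26)&(abs(P[...,0])<40)&(abs(P[...,1])<12)
q=P[b];print("bartop",len(q),np.percentile(q,[1,50,99],axis=0).round(1) if len(q) else 0)
E
```

```text
200 left [ 44.6 -61.5   9.9] right [44.8 50.8  9.5]
210 left [ 40.9 -61.9   9.7] right [41.1 51.1  9.3]
240 left [ 29.7 -61.1   9. ] right [29.6 68.   9.7]
260 left [ 21.8 -61.3   9. ] right [21.5 67.7  9.9]
290 left [  9. -62.  10.] right [ 9.4 67.5  9.4]
310 left [  1.4 -61.    8. ] right [ 0.9 65.8  9.2]
330 left [ -8.3 -61.8   9.5] right [-8.3 67.9  9.8]
160 top [ 46.8 -55.4   9.9]
200 top [ 47.3 -40.9   9.6]
235 top [ 46.8 -28.4   9.9]
300 top [46.8 -5.1 10. ]
350 top [46.6 12.9  9.6]
440 top [46.7 45.1  9. ]
450 top [46.2 48.9  9.6]
470 top [31.9 57.7  9.7]
490 top [31.2 65.2  9.5]
bartop 6732 [[-31.2 -10.3 -25.1]
 [  3.2  -0.  -20.2]
 [ 26.6  10.3 -18.3]]
```

```bash
cat >> h.py <<'E'
H=np.array([.4379,-.2517,0]);YAW=-12.15;OFF=np.array([-69,3,10.])
def goal(x,y,z,th):
    Rc=rz(YAW)@ry(th);p=H+rz(YAW)@np.array([x,y,z])/1000+Rc@OFF/1000
    return p,np.stack([Rc[:,1],Rc[:,0],-Rc[:,2]],1)
def avg(n=6):
    S=[]
    for i in range(n): bot.grab_frame("wrist");S.append(bot.read_state())
    s=dict(S[-1])
    for k in("eef_pos","wrist_force","ft_torque"): s[k]=np.mean([t[k] for t in S],0)
    U,_,V=np.linalg.svd(sum(t["tcp_rot"] for t in S));s["tcp_rot"]=U@V
    print("sd",(np.std([t["eef_pos"] for t in S],0)*1000).round(2));return s
def where(s):
    "tongue, lip in housing mm, tilt; force in housing axes"
    A=s["tcp_rot"];Rc=np.stack([A[:,1],A[:,0],-A[:,2]],1);h=rz(YAW).T
    t=h@(s["eef_pos"]*1000-H*1000-Rc@OFF);l=t-h@Rc@np.array([131,0,0]);G=h@Rc
    print("t=%.2f"%s["time"],"tongue",t.round(1),"lip",l.round(1),"tilt",np.degrees(np.arcsin(G[0,2])).round(2),"roll",np.degrees(G[2,1]).round(2),"yaw",np.degrees(G[1,0]).round(2),"F",(h@s["wrist_force"]).round(1),"M",(h@s["ft_torque"]).round(2))
E
python3 - <<'E'
from h import *
s=avg(4);where(s);rel(*goal(47,0,95,12.5),s)
E
```

```text
sd [0.08 0.11 0.33]
t=5.08 tongue [ 70.7 -73.3 271.9] lip [-60.3 -73.9 272. ] tilt 0.03 roll 0.02 yaw 0.27 F [ 0.1 -0.4 -2.3] M [0.02 0.02 0.  ]
shift [ 73.6 -19.4 162.3] turn [1.247e+01 1.000e-02 2.700e-01]
```

Call:
step_arm(steps=[15,-4,30,3,0,0.3,1,30,-8,60,6,0,0.3,1,45,-12,90,9,0,0.3,1,60,-16,120,12,0,0.3,1,74,-19,145,12.5,0,0.3,1,74,-19,158,12.5,0,0.3,1,74,-19,162,12.5,0,0.3,1,74,-19,162,12.5,0,0.3,1])

```text
time: 6.08
eef_pos: [0.4217, -0.2464, 0.1212]
tcp_rot: [[0.213, 0.954, -0.21], [0.977, -0.208, 0.044], [-0.001, -0.215, -0.977]]
wrist_force: [0.2, -0.0, -2.1]
gripper_width: 0.0122
grip_force: 80.7
```

```bash
python3 - <<'E'
from h import *
s=avg(5);where(s);rel(*goal(48,0,53,12.5),s)
f=bot.grab_frame("scene");cv2.imwrite("pics/s2.png",cv2.resize(f["frame"][120:300,300:520],None,fx=3,fy=3))
E
```

```text
sd [0.08 0.14 0.14]
t=6.33 tongue [48.5 -1.4 96.9] lip [-79.5  -1.1 125. ] tilt 12.38 roll -0.08 yaw -0.14 F [ 0.3  0.4 -2.6] M [ 0.01 -0.16  0.02]
shift [ 1.3  9.  42.8] turn [ 0.12  0.05 -0.14]
```

View pics/s2.png

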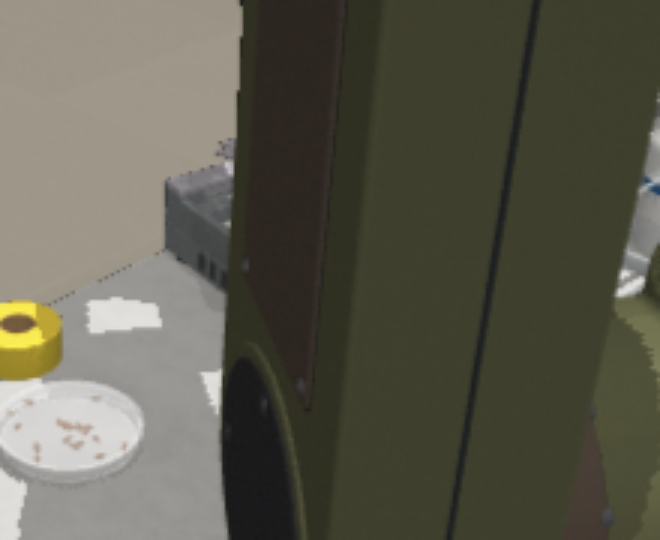

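The arm hides the housing from the scene camera, so I go on by feel from here.

Call:
step_arm(steps=[1,2,10,0.1,0,-0.1,1,1,4,20,0.1,0,-0.1,1,1,6.5,30,0.1,0,-0.1,1,1,8,37,0.1,0,-0.1,1,1,8.5,40,0.1,0,-0.1,1,1,8.5,40,0.1,0,-0.1,1])

```text
time: 7.12
eef_pos: [0.4211, -0.2446, 0.0792]
tcp_rot: [[0.21, 0.954, -0.214], [0.978, -0.205, 0.046], [-0.0, -0.219, -0.976]]
wrist_force: [0.4, -0.1, -2.6]
gripper_width: 0.0119
grip_force: 80.7
```

```bash
python3 - <<'E'
from h import *
s=avg(5);where(s);rel(*goal(48,0,50,12.5),s)
E
```

```text
sd [0.06 0.05 0.11]
t=7.38 tongue [47.6  0.3 55. ] lip [-80.2   0.3  83.5] tilt 12.56 roll -0.03 yaw -0.0 F [ 0.3  0.  -2.4] M [ 0.03 -0.18  0.02]
shift [-0.3  1.4  4.9] turn [-0.06  0.03 -0.  ]
```

Call:
step_arm(steps=[0,0.2,1,0,0,0,1,0,0.4,2,0,0,0,1,0,0.7,3,0,0,0,1,0,0.7,3,0,0,0,1])

```text
time: 7.88
eef_pos: [0.4211, -0.2446, 0.0762]
tcp_rot: [[0.21, 0.954, -0.214], [0.978, -0.205, 0.046], [-0.0, -0.218, -0.976]]
wrist_force: [-0.4, 0.3, -2.8]
gripper_width: 0.0123
grip_force: 80.7
```

Call:
step_arm(steps=[0,0.1,0.5,0,0,0,1,0,0.2,1,0,0,0,1,0,0.2,1,0,0,0,1])

```text
time: 8.25
eef_pos: [0.4212, -0.2446, 0.0753]
tcp_rot: [[0.21, 0.954, -0.213], [0.978, -0.205, 0.046], [-0.0, -0.218, -0.976]]
wrist_force: [-0.8, 0.1, -1.8]
gripper_width: 0.0121
grip_force: 80.7
```

Call:
step_arm(steps=[0,0.1,0.5,0,0,0,1,0,0.2,1,0,0,0,1,0,0.2,1,0,0,0,1])

```text
time: 8.62
eef_pos: [0.4212, -0.2447, 0.0748]
tcp_rot: [[0.21, 0.954, -0.214], [0.978, -0.205, 0.046], [-0.0, -0.218, -0.976]]
wrist_force: [-2.6, 2.0, 3.1]
gripper_width: 0.012
grip_force: 81.3
```

Call:
step_arm(steps=[0,-0.6,-2.8,0,0,0,1,0,1.9,-3.3,0,0,0,1,0,4.3,-3.9,0,0,0,1,0,6.7,-4.5,0,0,0,1,0,9.2,-5,0,0,0,1,0,9.2,-5,0,0,0,1])

```text
time: 9.38
eef_pos: [0.4312, -0.2468, 0.0772]
tcp_rot: [[0.21, 0.954, -0.213], [0.978, -0.205, 0.046], [-0.0, -0.218, -0.976]]
wrist_force: [-0.3, 0.2, -1.9]
gripper_width: 0.0119
grip_force: 80.7
```

```bash
sed -i 's/OFF=np.array(\[-69,3,10.\])/OFF=np.array([-69,3,11.])/' h.py; python3 - <<'E'
from h import *
s=avg(3);where(s);rel(*goal(61,0,52,12.5),s)
E
```

```text
sd [0.05 0.02 0.01]
t=9.53 tongue [57.2  0.4 51.3] lip [-70.7   0.4  79.9] tilt 12.61 roll -0.01 yaw 0.01 F [-0.5 -0.1 -2.4] M [-0.03 -0.22 -0.  ]
shift [-0.4  3.6 -1.4] turn [-0.11  0.01  0.01]
```

Call:
step_arm(steps=[0,1,-0.2,0,0,0,1,0,2,-0.4,0,0,0,1,0,2,-0.4,0,0,0,1])

```text
time: 9.9
eef_pos: [0.4331, -0.2472, 0.0772]
tcp_rot: [[0.21, 0.954, -0.213], [0.978, -0.205, 0.046], [-0.0, -0.218, -0.976]]
wrist_force: [-0.1, 0.5, -1.8]
gripper_width: 0.0124
grip_force: 80.7
```

Call:
step_arm(steps=[0,1,-0.2,0,0,0,1,0,2,-0.4,0,0,0,1,0,2,-0.4,0,0,0,1])

```text
time: 10.28
eef_pos: [0.4345, -0.2474, 0.077]
tcp_rot: [[0.21, 0.954, -0.215], [0.978, -0.205, 0.046], [-0.0, -0.22, -0.976]]
wrist_force: [-3.5, 0.5, -0.9]
gripper_width: 0.0122
grip_force: 80.8
```

```bash
python3 - <<'E'
from h import *
s=avg(4);where(s)
E
```

```text
sd [0.05 0.02 0.01]
t=10.47 tongue [60.8  0.4 51.2] lip [-67.    0.4  79.9] tilt 12.66 roll -0.0 yaw 0.01 F [-3.8 -0.2 -0.1] M [-0.    0.46  0.01]
```

Call:
step_arm(steps=[0,1.5,-0.3,0,0,0,1,0,3,-0.6,0,0,0,1,0,4.5,-0.9,0,0,0,1,0,6,-1.3,0,0,0,1,0,7,-1.5,0,0,0,1,0,7,-1.5,0,0,0,1])

```text
time: 11.22
eef_pos: [0.4407, -0.2488, 0.077]
tcp_rot: [[0.21, 0.953, -0.217], [0.978, -0.205, 0.047], [0.0, -0.222, -0.975]]
wrist_force: [-8.4, 2.0, 3.4]
gripper_width: 0.012
grip_force: 81.2
```

```bash
python3 - <<'E'
from h import *
s=avg(4);where(s)
E
```

```text
sd [0.01 0.01 0.01]
t=11.43 tongue [66.9  0.5 51. ] lip [-60.8   0.4  80.1] tilt 12.83 roll 0.01 yaw 0.01 F [-8.5 -0.4  2.7] M [-0.03  1.33 -0.01]
```

Call:
step_arm(steps=[0,0.9,-0.4,0,0,0,1,0,1.8,-0.8,0,0,0,1,0,2.7,-1,0,0,0,1,0,2.7,-1,0,0,0,1])

```text
time: 11.92
eef_pos: [0.4428, -0.2492, 0.0772]
tcp_rot: [[0.21, 0.953, -0.219], [0.978, -0.205, 0.047], [0.0, -0.224, -0.975]]
wrist_force: [-10.1, 1.8, 2.7]
gripper_width: 0.0126
grip_force: 81.1
```

```bash
python3 - <<'E'
from h import *
s=avg(4);where(s)
for th in (9,6,3,1.5):rel(*goal(70,0.3,51,th),s)
E
```

```text
sd [0.01 0.   0.01]
t=12.12 tongue [69.   0.5 51. ] lip [-58.6   0.5  80.3] tilt 12.94 roll 0.01 yaw 0.01 F [-10.1   0.2   3.1] M [-0.09  1.64 -0.  ]
shift [-0.2  0.4  4.6] turn [-3.94 -0.01  0.01]
shift [-0.2  0.1  8.2] turn [-6.94 -0.01  0.01]
shift [-0.2  0.1 11.9] turn [-9.94 -0.01  0.01]
shift [-0.2  0.1 13.7] turn [-1.144e+01 -1.000e-02  1.000e-02]
```

Call:
step_arm(steps=[0,0.4,1.2,-1,0,0,1,0,0.4,2.4,-2,0,0,1,0,0.4,4.6,-4,0,0,1,0,0.2,7,-6,0,0,1,0,0.1,9,-7.6,0,0,1,0,0.1,9,-7.6,0,0,1])

```text
time: 12.88
eef_pos: [0.4405, -0.2487, 0.068]
tcp_rot: [[0.21, 0.973, -0.091], [0.978, -0.209, 0.02], [0.0, -0.093, -0.996]]
wrist_force: [-10.9, 1.4, 2.6]
gripper_width: 0.0124
grip_force: 81.2
```

```bash
python3 - <<'E'
from h import *
s=avg(4);where(s)
for x in(69.5,70):
  for th in (3,2,1,0):rel(*goal(x,0.3,50.5,th),s)
E
```

```text
sd [0.06 0.03 0.02]
t=13.07 tongue [69.8  0.5 50.6] lip [-60.7   0.5  62.9] tilt 5.35 roll 0.02 yaw 0.02 F [-10.7  -0.6   2.8] M [-0.17  1.67 -0.04]
shift [-0.2 -0.6  3. ] turn [-2.35 -0.02  0.02]
shift [-0.2 -0.8  4.2] turn [-3.35 -0.02  0.02]
shift [-0.2 -0.9  5.4] turn [-4.35 -0.02  0.02]
shift [-0.2 -1.   6.6] turn [-5.35 -0.02  0.02]
shift [-0.2 -0.1  3. ] turn [-2.35 -0.02  0.02]
shift [-0.2 -0.3  4.2] turn [-3.35 -0.02  0.02]
shift [-0.2 -0.4  5.4] turn [-4.35 -0.02  0.02]
shift [-0.2 -0.5  6.6] turn [-5.35 -0.02  0.02]
```

Call:
step_arm(steps=[0,0.5,0.6,-0.5,0,0,1,0,0.5,1.7,-1.35,0,0,1,0,0.5,3,-2.35,0,0,1,0,0.5,3,-2.35,0,0,1])

```text
time: 13.58
eef_pos: [0.4406, -0.2487, 0.065]
tcp_rot: [[0.21, 0.976, -0.052], [0.978, -0.21, 0.011], [0.0, -0.053, -0.999]]
wrist_force: [-12.4, 2.6, 2.6]
gripper_width: 0.0119
grip_force: 81.5
```

```bash
python3 - <<'E'
from h import *
s=avg(3);where(s)
for th in (2,1,0):rel(*goal(70,0.3,50.2,th),s)
E
```

```text
sd [0.02 0.01 0.02]
t=13.72 tongue [70.3  0.5 50.3] lip [-60.5   0.5  57.3] tilt 3.05 roll 0.02 yaw 0.03 F [-12.5  -1.4   4. ] M [-0.17  1.89  0.01]
shift [-0.2 -0.5  1.4] turn [-1.05 -0.02  0.03]
shift [-0.2 -0.7  2.6] turn [-2.05 -0.02  0.03]
shift [-0.2 -0.8  3.8] turn [-3.05 -0.02  0.03]
```

Call:
step_arm(steps=[0,-0.2,1.2,-1,0,0,1,0,-0.3,2.4,-2,0,0,1,0,-0.3,3.2,-2.6,0,0,1,0,-0.3,3.2,-2.6,0,0,1])

```text
time: 14.22
eef_pos: [0.4401, -0.2486, 0.0617]
tcp_rot: [[0.21, 0.978, -0.008], [0.978, -0.21, 0.002], [0.0, -0.008, -1.0]]
wrist_force: [-12.4, 1.1, 3.6]
gripper_width: 0.0118
grip_force: 81.6
```

```bash
python3 - <<'E'
from h import *
s=avg(3);where(s)
E
```

```text
sd [0.01 0.01 0.01]
t=14.38 tongue [70.4  0.6 50.1] lip [-60.6   0.5  51.2] tilt 0.46 roll 0.02 yaw 0.04 F [-13.3  -0.9   4.1] M [-0.15  1.99 -0.01]
```

Call:
step_arm(steps=[0,-1.5,0.4,-0.4,0,0,1,0,-3,0.4,-0.4,0,0,1,0,-4.5,0.4,-0.4,0,0,1,0,-6,0.4,-0.4,0,0,1,0,-7.5,0.4,-0.4,0,0,1,0,-7.5,0.4,-0.4,0,0,1])

```text
time: 15.12
eef_pos: [0.4342, -0.2473, 0.0613]
tcp_rot: [[0.21, 0.978, 0.003], [0.978, -0.21, -0.001], [0.0, 0.003, -1.0]]
wrist_force: [-6.3, 0.2, -1.1]
gripper_width: 0.0122
grip_force: 80.9
```

```bash
python3 - <<'E'
from h import *
s=avg(3);where(s)
E
```

```text
sd [0.01 0.   0.  ]
t=15.28 tongue [64.6  0.5 50.5] lip [-66.4   0.5  50.1] tilt -0.17 roll 0.0 yaw 0.02 F [-6.4 -0.8 -0.7] M [-0.13  1.05  0.  ]
```

Going smoothly. I back off until the lip meets the end wall.

Call:
step_arm(steps=[0,-1,0.2,0.1,0,0,1,0,-2,0.4,0.1,0,0,1,0,-2.6,0.4,0.1,0,0,1,0,-2.6,0.4,0.1,0,0,1])

```text
time: 15.78
eef_pos: [0.4324, -0.247, 0.0613]
tcp_rot: [[0.21, 0.978, 0.003], [0.978, -0.21, -0.001], [-0.0, 0.003, -1.0]]
wrist_force: [-4.7, 1.2, -1.5]
gripper_width: 0.0124
grip_force: 81.1
```

```bash
python3 - <<'E'
from h import *
s=avg(3);where(s)
E
```

```text
sd [0.02 0.02 0.  ]
t=15.93 tongue [62.8  0.5 50.5] lip [-68.2   0.4  50.1] tilt -0.19 roll -0.0 yaw 0.02 F [-4.9 -1.3 -0.6] M [-0.06  0.82 -0.  ]
```

Call:
step_arm(steps=[0,-0.6,0.2,0,0,0,1,0,-1.3,0.3,0,0,0,1,0,-1.3,0.3,0,0,0,1])

```text
time: 16.3
eef_pos: [0.4319, -0.2469, 0.0613]
tcp_rot: [[0.21, 0.978, 0.005], [0.978, -0.21, -0.001], [-0.0, 0.005, -1.0]]
wrist_force: [-3.1, 0.0, -2.3]
gripper_width: 0.0123
grip_force: 80.7
```

```bash
python3 - <<'E'
from h import *
s=avg(3);where(s)
E
```

```text
sd [0.   0.01 0.01]
t=16.45 tongue [62.2  0.4 50.6] lip [-68.8   0.4  50. ] tilt -0.3 roll -0.01 yaw 0.0 F [-1.7  0.5 -2.9] M [0.06 0.29 0.06]
```

Call:
step_arm(steps=[0,0,0,0,0,0,0.8,0,0,0,0,0,0,0.6,0,0,0,0,0,0,0.6,0,0,0,0,0,0,0.6])

```text
time: 16.95
eef_pos: [0.432, -0.2471, 0.0617]
tcp_rot: [[0.21, 0.978, 0.005], [0.978, -0.21, -0.002], [-0.001, 0.005, -1.0]]
wrist_force: [-0.2, 0.1, -0.1]
gripper_width: 0.0342
grip_force: 0.0
```

Call:
step_arm(steps=[0,0,-3,0,0,0,0.6,0,0,-10,0,0,0,0.6,0,0,-30,0,0,0,0.6,0,0,-60,0,0,0,0.6,-30,0,-100,0,0,0,0.6,-60,0,-140,0,0,0,0.6,-75,0,-160,0,0,0,0.6,-75,0,-160,0,0,0,0.6])

```text
time: 17.95
eef_pos: [0.4156, -0.3211, 0.2229]
tcp_rot: [[0.212, 0.977, 0.007], [0.977, -0.212, -0.003], [-0.001, 0.007, -1.0]]
wrist_force: [-0.9, -0.2, 0.1]
gripper_width: 0.0342
grip_force: 0.0
```

```bash
python3 - <<'E'
from h import *
f=bot.grab_frame("wrist");s=bot.read_state();cv2.imwrite("pics/w4.png",f["frame"])
print(s["time"],s["wrist_force"])
P=(cloud(f)-H)@rz(YAW)*1000;ok=f["range_z"]>0
m=ok&(P[...,2]>44)&(P[...,2]<56)&(abs(P[...,0])<55)&(abs(P[...,1])<46)
q=P[m];A=np.c_[q[:,:2],np.ones(len(q))]
for i in range(3):
    c=np.linalg.lstsq(A,q[:,2],rcond=None)[0];r=abs(q[:,2]-A@c)<1.5;q,A=q[r],A[r]
print("plane",c,len(q),"tilt deg",np.degrees(np.hypot(*c[:2])))
b=ok&(P[...,2]>76)&(P[...,2]<90)&(abs(P[...,0])<40)&(abs(P[...,1])<45)
print("bar",cv2.minAreaRect(P[b][:,:2].astype(np.float32)))
E
```

```text
18.0 [-0.40311574 -0.16758372 -0.11914541]
plane [ 6.20932114e-04 -1.35787797e-04  5.25095656e+01] 17620 tilt deg 0.03641754251005812
bar ((-7.013241291046143, 0.8233585357666016), (13.913480758666992, 59.279422760009766), 0.4707701504230499)
```

View pics/w4.png

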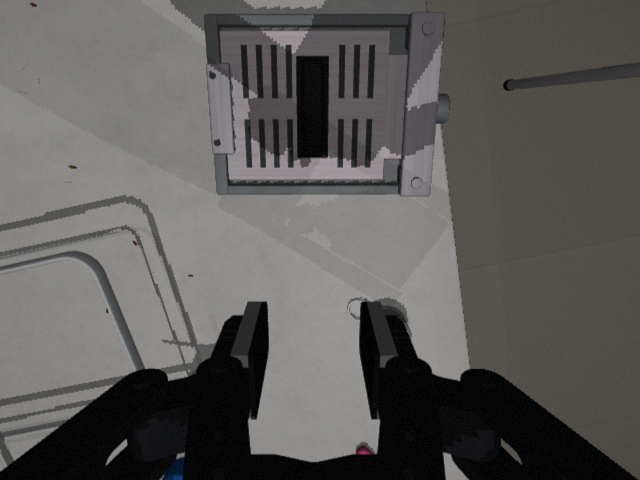

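The cover lies flat in its seat with its wide edge under the keeper (220,110) and its tongue under the ledge (423,105). The bar is at x = -7.0 mm, exactly the seated position, and the plate is level within 0.04°.

```bash
python3 -c "
from cell import bot
print(bot.finish_job())"
```

```text
the job is handed in; nothing more can be done
None
```

The cover is refitted: it lies flat on its seat, wide edge caught under the keeper and tongue under the ledge, the arm is clear, and the job is handed in (no verdict was returned).

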